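# Load the tumbler with wheel nuts and set its thumbscrew

### The arm

A 6-joint arm with a two-finger parallel gripper is mounted at the origin on the work surface. World frame = base frame: x ahead of the robot, y to its left, z up, the work surface at z = 0. Lengths are in mm, angles in rad, forces in N, time in s.
With the tool pointing down it reaches from about 350 to 975 mm from the base axis. Payload 4.9 kg.
Tool frame: the origin (TCP) lies on the centre line of the jaws, within the pads' length; the fingertips stand 17 mm ahead of it and the grasp point (between the pads) lies 2 mm behind it; z points along the fingers, y is the line along which they close (so a half turn about z gives the same grasp; the last joint's range is limited). The gripper opens to 85 mm and grips with 20 to 120 N. Pads are 22 mm wide; open, the fingers measure 114 mm over their backs; the gripper's body (76 mm by 85 mm) begins 54 mm behind the grasp point. The pads swing forward as they close: fully open they stand 13 mm farther back than shut.
Start: joints at [-1.424, 0.053, 1.613, -0, 1.476, -0.119], TCP at [164.171, -603.034, 248.304] pointing down, gripper open.
Joint ranges: [-3.01, 3.01], [-1.01, 2.22], [0.06, 2.58], [-1.02, 4.17], [0.09, 2.62], [-3.14, 3.14]. Speed limits (rad/s): [2.57, 2.57, 3.14, 3.14, 3.14, 3.14].

### API

Orientations are given as a rotation vector (axis times angle).
In Python, from bench import arm, kin, sensors, vision, job_done, spotter gives the robot as it stands. Calls block until the motion is done:
- arm.movep(position, orientation): joint-space move of the TCP to a pose.
- arm.move_l(position, rotation=None, vel=150, guard=None): straight line of the TCP; rotation=None keeps the orientation; vel is the mean speed in mm/s. With guard (N) it stops when the force on the tool has changed by that much, and returns True; else False.
- arm.goto_joints(angles): joint-space move.
- arm.open_gripper() and arm.grasp(effort=None): open the fingers fully, or close them until they stop; effort is the grip in N (None keeps the last).
- arm.wait(seconds).
- kin.inverse_kinematics(position, orientation): joint angles nearest the present ones, or None.
- sensors.sense(): the state.
- vision.grab_frame(name): name is "side" or "top" or "wrist"; returns (picture, depth): 480x640x3 uint8, red, green, blue; 480x640 float32, mm along the optical axis (not along the pixel's ray), 0 where there is no reading.
- vision.get_calibration(name): a dict with "K" (3x3 intrinsics, pixels), "distortion" ([k1, k2, p1, p2, k3] as OpenCV has them; the pictures are not rectified), "R" (3x3) and "t" (3): a world point X has camera coordinates R X + t; the wrist camera has in their place "mount" (4x4, takes a point from camera to tool coordinates, whose origin is the TCP and whose axes are the flange's). Camera axes: x right, y down, z forward; pixel columns grow to the right and rows downward; lengths in mm; the calibration is good to about 2 mm. A picture is of the moment at which its call begins: read the wrist's pose just before it. get_calibration takes no time and is no camera call.
A pose or a line that the arm cannot do raises arm.PlanningError and nothing moves.
- job_done(): hands the job in; it is judged then, once.
Trained networks look in the newest picture that a camera, given by its name, has taken for a name from the list of things; names that differ only in an ending like _2 or _b are one class to them, and where a whole thing is asked for, a point or a joint stands for the part that bears it (a point fixed in the world has none). Each returns a list of dicts, best first, with "confidence" (0 to 1); they miss things now and then, are a little off and sometimes report something else, mostly with a low value. They report only what shows in the picture. A call takes as long as a camera call. They do not tell look-alikes from the thing itself.
- spotter.find_in(camera, thing): "xyz" ([x, y, z] in mm, in world coordinates, good to about 4 mm: the middle of the surface that is visible of it).
The state is a dict: "time_s": time; "qpos": joint angles; "qd": joint speeds; "tau": joint torques, N m; "tcp_pos": TCP position; "ee_rot": TCP orientation; "ft_force": force on the tool from outside, world axes, zero at the start; "ft_torque": the same for the moment, N m; "finger_gap": opening from 0.0 (shut) to 1.0 (fully open); "grip_force": force on a finger pad.
Only numpy, scipy, OpenCV 4.12 (cv2) and the standard library are available. Lean on these libraries where they do the work, as an engineer would, in place of code of your own. Each camera call takes 0.05 s, during which the arm holds its last target. There are 200 camera calls.

### The job

Tip all the wheel nuts from the steel cup into the bowl of the bench tumbler and stand the cup upright back on the bench. Then turn the tumbler's thumbscrew clockwise until it seats, back it off a quarter turn, and finish still gripping the screw there, so that its locknut can be nipped up. Leave the other things on the bench where they are.

Things in the scene. Friction and masses are not known exactly. Their poses are not given: they have to be found in the camera images.
- machine: Bench tumbler, bolted to the bench: grey base block 310 x 200 mm, its deck 60 mm above the bench, with a round black open bowl on it and, 160 mm from the bowl's axis, a steel thumbscrew standing up from the deck. Origin on the bench; the bowl's axis is at x = +65 mm, the thumbscrew's axis at x = -95 mm (y = 0 for both), the base reaches from x = -140 to +170 mm and y = +-100 mm. z up.
- bowl_in (a point): Centre of the tumbler bowl's inner floor, 66 mm above the bench. The bowl is open at the top; its rim is 130 mm above the bench, outer diameter 190 mm, wall 4 mm, inner diameter at the floor about 152 mm.
- screw_grip (a point): Grip point of the thumbscrew, on its vertical turning axis, 115 mm above the bench. The grip is one flat steel wing: 44 mm long (this point's x axis), 10 mm thick (this point's y axis), from 100 to 129 mm above the bench; half a turn looks the same. Below the wing is a thin stud (9 mm), free to 79 mm above the bench, where a 26 mm wide boss with a brass locknut begins. The point turns with the screw.
- screw (a joint): Turn of the thumbscrew in rad. 0 = seated (hard stop); grows as it is backed off, which is anticlockwise seen from above; clockwise tightens. It starts 0.6 to 1.4 rad short of its seat, turns with a light friction of 0.06 N m, stays where it is left, and does not rise or sink noticeably.
- cup: Plain steel cup without handle, loose, 75 mm high, outer diameter 66 mm, straight-sided, wall 3 mm, floor 5 mm, about 150 g empty. Holds the six wheel nuts (about 35 g each). Origin at the centre of its underside, z up through the mouth.
- cup_rim (a point): Centre of the cup's mouth, 75 mm above its underside.
- nut0_mid (a point): Middle of one of the six dark steel wheel nuts, hexagonal solid with a tapered end, 21 mm across and 22 mm high. Starts in the cup.
- nut1_mid (a point): Middle of one of the six dark steel wheel nuts, hexagonal solid with a tapered end, 21 mm across and 22 mm high. Starts in the cup.
- nut2_mid (a point): Middle of one of the six dark steel wheel nuts, hexagonal solid with a tapered end, 21 mm across and 22 mm high. Starts in the cup.
- nut3_mid (a point): Middle of one of the six dark steel wheel nuts, hexagonal solid with a tapered end, 21 mm across and 22 mm high. Starts in the cup.
- nut4_mid (a point): Middle of one of the six dark steel wheel nuts, hexagonal solid with a tapered end, 21 mm across and 22 mm high. Starts in the cup.
- nut5_mid (a point): Middle of one of the six dark steel wheel nuts, hexagonal solid with a tapered end, 21 mm across and 22 mm high. Starts in the cup.
- spray_can: Bystander: white spray can, 58 mm diameter, 150 mm high, standing. Origin at its underside.
- polish_jar: Bystander: grey jar with black lid, 72 mm diameter, 70 mm high. Origin at its underside.
- headlamp: Bystander: car headlamp unit lying face up, 130 x 240 mm, 92 mm high. Origin at its underside.
- screwdriver: Bystander: screwdriver lying on the bench. Origin at its underside.
Mind the look-alikes: they are no part of the job. Leave any blue look-alike of the cup alone.

How it is judged (in metres and radians):
On the way, in this order (a step that is already met when the one before it is completed fails the run):
1. the cup is tipped over above the bowl (angle between cup's own z axis and vertical above 1.2 rad and horizontal distance between cup_rim and bowl_in below 0.11 m and z of cup_rim in the frame of bowl_in above 0.03 m), for 0.1 s.
2. all nuts are in the bowl and the cup stands upright on the bench, let go (horizontal distance between each of nut0_mid, nut1_mid, nut2_mid, nut3_mid, nut4_mid, nut5_mid and bowl_in below 0.092 m and z of nut0_mid in the frame of bowl_in between 0 and 0.062 m and z of nut1_mid in the frame of bowl_in between 0 and 0.062 m and z of nut2_mid in the frame of bowl_in between 0 and 0.062 m and z of nut3_mid in the frame of bowl_in between 0 and 0.062 m and z of nut4_mid in the frame of bowl_in between 0 and 0.062 m and z of nut5_mid in the frame of bowl_in between 0 and 0.062 m and angle between cup's own z axis and vertical below 0.1 rad and height (world z) of cup between -0.005 and 0.008 m and linear speed of cup below 0.03 m/s and contact force between the fingers and cup below 0.2 N), for 0.2 s.
3. the thumbscrew is turned clockwise to its seat (value of joint screw below 0.06 rad), for 0.05 s.
At the end, for the whole second after the job is handed in: After seating (within 0.06 rad of its stop) the screw stands still 1.57 rad back from its seat, within 0.2 rad, gripped with over 3 N; all six nuts lie in the bowl below its rim; the cup stands upright on the bench (tilt under 0.1 rad), still, not touched by the fingers (all of step 2 and value of joint screw between 1.3708 and 1.7708 rad and velocity of joint screw between -0.1 and 0.1 rad/s and contact force between the fingers and screw above 3 N); the arm keeps its last pose, push and grip.
It fails at once if the spray can is shifted by more than 30 mm or knocked over (distance of spray_can from where it was at the start of the episode above 0.03 m or angle between spray_can's own z axis and vertical above 0.5 rad).
It fails at once if the polish jar is shifted by more than 30 mm or knocked over (distance of polish_jar from where it was at the start of the episode above 0.03 m or angle between polish_jar's own z axis and vertical above 0.5 rad).
It fails at once if the headlamp is shifted by more than 30 mm or knocked over (distance of headlamp from where it was at the start of the episode above 0.03 m or angle between headlamp's own z axis and vertical above 0.5 rad).
It fails at once if the screwdriver is shifted by more than 30 mm or knocked over (distance of screwdriver from where it was at the start of the episode above 0.03 m).
It also fails if it takes over 72 s, if anything falls off the work surface, if the arm or the gripper's body presses on something with over 40 N, if the wrist force passes 120 N, or if a joint passes its speed limit or range.

## Working session

There is one attempt and no reset: what is moved stays moved. The work goes in short steps, each a Python script; the robot and the scene stay as the last script left them, time stands still between calls to the robot, and variables do not carry over. Pictures are saved under pics/ and viewed, at most 10 in all, crops included, and the job is handed in when it is done.

```bash
mkdir -p pics; ls; cat > h.py <<'E'
import numpy as np, cv2
from scipy.spatial.transform import Rotation as Ro
from bench import arm, kin, sensors, vision, job_done, spotter
def cloud(name):
    s=sensors.sense(); im,d=vision.grab_frame(name); c=vision.get_calibration(name)
    K=np.array(c["K"],float); dist=np.array(c["distortion"],float)
    v,u=np.mgrid[0:480,0:640]
    n=cv2.undistortPoints(np.stack([u.ravel(),v.ravel()],1).astype(np.float64)[:,None],K,dist)[:,0]
    z=d.ravel().astype(float); P=np.c_[n*z[:,None],z]
    if "mount" in c:
        M=np.array(c["mount"]); P=P@M[:3,:3].T+M[:3,3]
        P=P@Ro.from_rotvec(s["ee_rot"]).as_matrix().T+np.array(s["tcp_pos"])
    else: P=(P-np.array(c["t"]))@np.array(c["R"])
    P[z<=0]=np.nan
    return im,P.reshape(480,640,3)
def save(n,im): cv2.imwrite(f"pics/{n}.png",im[:,:,::-1])
E
python3 - <<'E'
from h import *
for n in ["top","side"]:
    im,P=cloud(n); save(n,im); np.save(n,P)
    for t in ["machine","cup","cup_rim","screw_grip","nut0_mid","spray_can","polish_jar","headlamp","screwdriver"]:
        print(n,t,[(np.round(r["xyz"]).tolist(),round(r["confidence"],2)) for r in spotter.find_in(n,t)[:3]])
s=sensors.sense();print(s["time_s"],s["ee_rot"])
E
```

```text
pics
top machine [([563.0, 196.0, 60.0], 0.68)]
top cup [([702.0, -220.0, 26.0], 0.85), ([552.0, -120.0, 12.0], 0.72), ([585.0, -235.0, 43.0], 0.53)]
top cup_rim [([698.0, -222.0, 27.0], 0.92), ([583.0, -237.0, 43.0], 0.82), ([553.0, -120.0, 10.0], 0.68)]
top screw_grip [([460.0, 189.0, 127.0], 0.5)]
top nut0_mid []
top spray_can [([775.0, 9.0, 142.0], 0.63)]
top polish_jar [([588.0, -462.0, 74.0], 0.66)]
top headlamp [([550.0, 532.0, 77.0], 0.92)]
top screwdriver [([341.0, -478.0, 23.0], 0.91)]
side machine [([576.0, 158.0, 61.0], 0.6), ([550.0, 509.0, 76.0], 0.39)]
side cup [([580.0, -248.0, 46.0], 0.95), ([695.0, -233.0, 47.0], 0.93), ([549.0, -134.0, 44.0], 0.64)]
side cup_rim [([581.0, -250.0, 50.0], 0.88), ([547.0, -128.0, 44.0], 0.77), ([690.0, -229.0, 44.0], 0.57)]
side screw_grip [([460.0, 182.0, 119.0], 0.4)]
side nut0_mid []
side spray_can [([783.0, -18.0, 102.0], 0.9)]
side polish_jar [([595.0, -491.0, 64.0], 0.77)]
side headlamp [([552.0, 508.0, 78.0], 0.65)]
side screwdriver [([344.0, -486.0, 24.0], 0.89)]
1.0 [-3.11385268e+00 -4.16376984e-01  2.36453056e-05]
```

View pics/top.png

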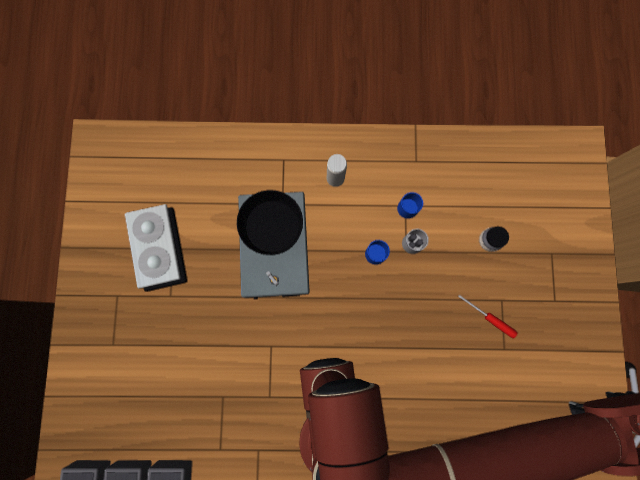

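View pics/side.png

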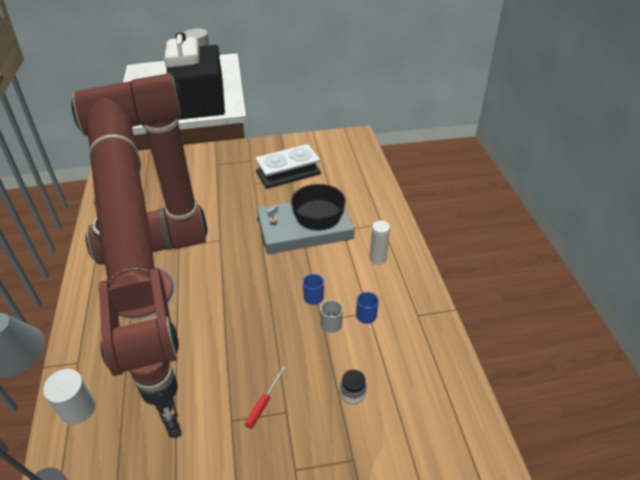

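The steel cup is at top (415,241), with blue look-alikes at (410,205) and (377,252). The bowl is at (270,222) and the screw wing at (272,278).

```bash
cat >> h.py <<'E'
from scipy.optimize import least_squares
def circ(p):
    r=least_squares(lambda q:np.hypot(p[:,0]-q[0],p[:,1]-q[1])-q[2],[*p[:,:2].mean(0),50],loss="soft_l1",f_scale=2); return np.round(r.x,1),len(p)
def sel(P,x,y,R,z0,z1):
    p=P.reshape(-1,3); return p[(np.hypot(p[:,0]-x,p[:,1]-y)<R)&(p[:,2]>z0)&(p[:,2]<z1)]
E
python3 - <<'E'
from h import *
for n in ["top","side"]:
    P=np.load(n+".npy")
    print(n,"cup",circ(sel(P,585,-240,50,66,85)),"bowl",circ(sel(P,625,190,120,120,140)), "wing",sel(P,460,187,35,105,140).mean(0))
    d=sel(P,560,190,250,50,70)[:,:2].astype(np.float32); print(cv2.minAreaRect(d))
    for c in [(552,-122),(700,-225)]: print(circ(sel(P,*c,50,66,85)))
    print(vision.get_calibration(n)["K"][0])
print(vision.get_calibration("wrist")["mount"])
E
```

```text
top cup (array([ 583.9, -232.3,   31.2]), 102) bowl (array([620.5, 196.6,  92.2]), 415) wing [459.95658219 184.96977719 128.23465488]
((570.12158203125, 193.05337524414062), (316.3514709472656, 200.0500030517578), 3.8681650161743164)
(array([ 549. , -118.2,   31.2]), 91)
(array([ 697.7, -219.4,   31.2]), 108)
[467.56616955   0.         322.54030382]
side cup (array([ 582.5, -233.6,   31.3]), 116) bowl (array([618. , 193.7,  92. ]), 283) wing [458.76250454 180.23938969 117.67422134]
((569.2615966796875, 187.3580322265625), (309.2637023925781, 206.99032592773438), 3.4034268856048584)
(array([ 547.1, -121.2,   31.4]), 107)
(array([ 694. , -221. ,   31.4]), 128)
[527.24329833   0.         313.95322749]
[[-1.82406330e-04 -9.48404100e-01 -3.17064079e-01  8.13104436e+01]
 [ 9.99999136e-01  2.39677831e-04 -1.29222336e-03 -7.74510578e-01]
 [ 1.30154316e-03 -3.17064041e-01  9.48403237e-01 -1.26616876e+02]
 [ 0.00000000e+00  0.00000000e+00  0.00000000e+00  1.00000000e+00]]
```

```bash
cat >> h.py <<'E'
def tool(phi,al,roll=0,s=-1):
    d=np.array([np.cos(al)*np.cos(phi),np.cos(al)*np.sin(phi),-np.sin(al)])
    y=s*np.array([-np.sin(phi),np.cos(phi),0]); R=np.c_[np.cross(y,d),y,d]
    return (Ro.from_rotvec(roll*d)*Ro.from_matrix(R)).as_rotvec()
cup=np.array([583,-233.]); bowl=np.array([619,195.]); scr=np.array([459.5,183.5])
E
python3 - <<'E'
from h import *
A=np.radians(25)
for s in (-1,1):
  for phi in (-.3,-.15,0,.15):
    q=kin.inverse_kinematics([*cup,52],tool(phi,A,0,s)); print("grasp",s,phi,None if q is None else np.round(q,2))
  for phi in (0.0,.3,):
    for r in (-150,-75,0,75,150):
      q=kin.inverse_kinematics([*bowl,205],tool(phi,A,np.radians(r),s)); print("pour",s,phi,r,None if q is None else np.round(q,2))
E
```

```text
grasp -1 -0.3 [-0.62  0.05  2.31  2.41  0.44 -1.02]
grasp -1 -0.15 [-0.7   0.07  2.29  2.05  0.57 -0.81]
grasp -1 0 [-0.77  0.11  2.25  1.82  0.71 -0.71]
grasp -1 0.15 [-0.83  0.16  2.19  1.64  0.85 -0.67]
pour -1 0.0 -150 None
pour -1 0.0 -75 None
pour -1 0.0 0 None
pour -1 0.0 75 None
pour -1 0.0 150 None
pour -1 0.3 -150 [ 0.13 -0.28  2.26  1.39  0.16 -2.51]
pour -1 0.3 -75 [ 0.13 -0.28  2.26  1.39  0.16 -1.2 ]
pour -1 0.3 0 [ 0.13 -0.28  2.26  1.39  0.16  0.11]
pour -1 0.3 75 [ 0.13 -0.28  2.26  1.39  0.16  1.42]
pour -1 0.3 150 [ 0.13 -0.28  2.26  1.39  0.16  2.73]
grasp 1 -0.3 [-0.62  0.05  2.31  2.41  0.44  2.12]
grasp 1 -0.15 [-0.7   0.07  2.29  2.05  0.57  2.33]
grasp 1 0 [-0.77  0.11  2.25  1.82  0.71  2.43]
grasp 1 0.15 [-0.83  0.16  2.19  1.64  0.85  2.47]
pour 1 0.0 -150 None
pour 1 0.0 -75 None
pour 1 0.0 0 None
pour 1 0.0 75 None
pour 1 0.0 150 None
pour 1 0.3 -150 [ 0.13 -0.28  2.26  1.39  0.16  0.63]
pour 1 0.3 -75 [ 0.13 -0.28  2.26  1.39  0.16  1.94]
pour 1 0.3 0 [ 0.13 -0.28  2.26  1.39  0.16 -3.03]
pour 1 0.3 75 [ 0.13 -0.28  2.26  1.39  0.16 -1.72]
pour 1 0.3 150 [ 0.13 -0.28  2.26  1.39  0.16 -0.41]
```

```bash
python3 - <<'E'
from h import *
A=np.radians(25); r=tool(0,A); d=Ro.from_rotvec(r).as_matrix()[:,2]
g=np.array([*cup,50])+5*d
arm.open_gripper()
arm.movep(g-150*d,r)
print(arm.move_l(g,r,vel=120,guard=8))
s=sensors.sense(); print(s["tcp_pos"],s["ft_force"],s["time_s"])
im,P=cloud("side"); save("g1",cv2.resize(im[200:420,220:460],None,fx=2.5,fy=2.5))
E
```

```text
False
[ 587.23395737 -233.137619     48.00115043] [-0.57566509  0.83185692 -0.11337954] 4.3917
```

View pics/g1.png

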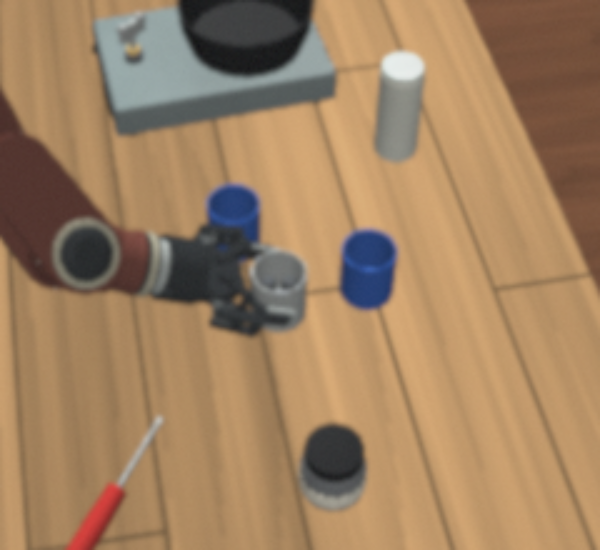

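The fingers straddle the steel cup at crop pixel (278,288), and the blue cups are clear. I'll grasp it, lift and carry.

```bash
cat >> h.py <<'E'
A=np.radians(25)
def pourpose(phi,ps,z,back=15,up0=27):
    """TCP so that rim centre lies at the bowl axis, `back` mm short along the pour direction"""
    r=tool(phi,A,np.radians(ps)); R=Ro.from_rotvec(r).as_matrix(); d=R[:,2]
    cz=Ro.from_rotvec(np.radians(ps)*d).apply([0,0,1.]); h=cz[:2]/np.linalg.norm(cz[:2])
    rim=np.array([*(bowl-back*h),z]); return rim-up0*cz+5*d, r, np.arccos(cz[2])
E
python3 - <<'E'
from h import *
arm.grasp(60); s=sensors.sense(); print(s["finger_gap"],s["grip_force"])
p=np.array(s["tcp_pos"]); arm.move_l(p+[0,0,180],vel=200)
s=sensors.sense(); print(s["finger_gap"],s["grip_force"],s["ft_force"])
for ps in (-1,-60,-110,-135,-150,-165):
    P,r,t=pourpose(.5,ps,172); q=kin.inverse_kinematics(P,r); print(ps,P.round(),round(t,2),None if q is None else np.round(q,2))
print(s["qpos"],s["time_s"])
E
```

```text
0.7675844497571257 66.49784702807665
0.7629262532002041 66.4085604250431 [ 0.1651906   1.05716889 -4.21294369]
-1 [630. 184. 143.] 0.02 [-0.01 -0.1   2.24  1.72  0.47 -0.42]
-60 [648. 170. 154.] 0.94 [-0.04 -0.08  2.2   1.66  0.49 -1.4 ]
-110 [659. 176. 173.] 1.67 [-0.03 -0.09  2.17  1.59  0.47 -2.18]
-135 [661. 186. 181.] 1.98 [-0.   -0.1   2.16  1.57  0.45 -2.58]
-150 [661. 195. 184.] 2.13 [ 0.01 -0.1   2.15  1.56  0.44 -2.83]
-165 [659. 204. 186.] 2.23 [ 0.04 -0.11  2.15  1.56  0.42 -3.08]
[-0.76544475 -0.288511    2.22813139  1.31854195  0.70518019 -0.06055286] 5.8083
```

```bash
python3 - <<'E'
from h import *
for ps,z in ((-1,300),(-40,250),(-60,225),(-75,210),(-90,198),(-100,190),(-110,183),(-120,179),(-130,177),(-140,175),(-150,174)):
    P,r,t=pourpose(.5,ps,z); arm.movep(P,r)
    if ps<-70: arm.wait(.15)
arm.wait(.5)
s=sensors.sense(); print(s["tcp_pos"],s["finger_gap"],s["grip_force"],s["ft_force"],s["time_s"])
im,P=cloud("side"); save("p1",cv2.resize(im[130:300,220:440],None,fx=3,fy=3))
im,P=cloud("top"); save("p2",im)
E
```

```text
[660.75390087 194.70379633 186.26527257] 0.7593978639273078 67.6092416793108 [-0.0519826  -0.09561614 -0.22286937] 12.9583
```

View pics/p1.png

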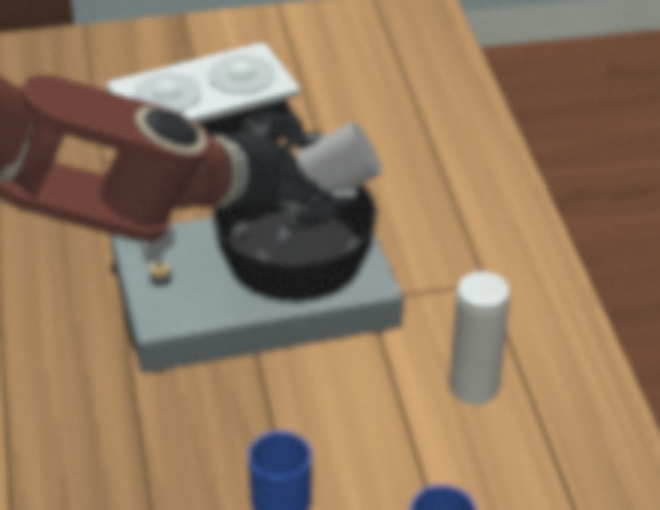

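The cup is tipped over the bowl, with nut shapes visible inside it at crop (265,225) and (350,240). Now I'll return it, check the weight and place it.

```bash
python3 - <<'E'
from h import *
for ps,z in ((-120,185),(-90,205),(-60,230),(-30,260),(-1,300)):
    P,r,t=pourpose(.5,ps,z); arm.movep(P,r)
r=tool(0,A); d=Ro.from_rotvec(r).as_matrix()[:,2]; g=np.array([*cup,50])+5*d
im,P=cloud("top"); 
print("in bowl", [(np.round(r_["xyz"]).tolist(),round(r_["confidence"],2)) for r_ in spotter.find_in("top","nut0_mid")])
save("b1",cv2.resize(im[180:300,230:440],None,fx=3.5,fy=3.5))
arm.movep(g+[0,0,180],r); arm.wait(.3); s=sensors.sense(); print(s["ft_force"],s["finger_gap"],s["time_s"])
E
```

```text
in bowl [([527.0, 237.0, 61.0], 0.33), ([635.0, 184.0, 245.0], 0.27)]
[ 0.48708707 -0.09041778 -1.76515862] 0.7600723135669011 18.1667
```

View pics/b1.png

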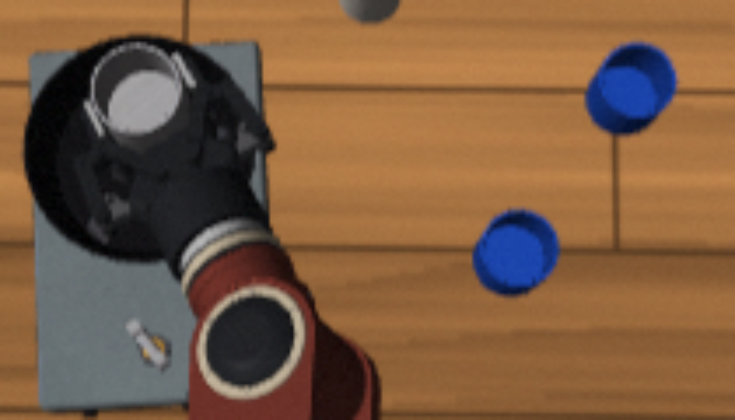

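The cup is empty: its floor is visible at crop (145,100), and the weight dropped by about 2.4 N. Next I'll place it and then look at the bowl and screw from above with the wrist camera.

```bash
python3 - <<'E'
from h import *
r=tool(0,A); d=Ro.from_rotvec(r).as_matrix()[:,2]; g=np.array([*cup,50])+5*d
arm.move_l(g+[0,0,15],vel=150); print(arm.move_l(g+[0,0,-3],vel=25,guard=3), sensors.sense()["tcp_pos"])
arm.open_gripper(); arm.wait(.2)
p=np.array(sensors.sense()["tcp_pos"]); arm.move_l(p-130*d,vel=150); arm.move_l(p-130*d+[0,0,100],vel=200)
im,P=cloud("side"); print("cup",circ(sel(P,583,-233,60,66,85)), np.nanmax(sel(P,583,-233,45,0,100)[:,2]))
# look down on the screw: tool down, camera is 81mm on +x tool side
yaw=np.pi/2
R=np.c_[[0,1,0],[1,0,0],[0,0,-1.]]
for ax in ([1,0],[-1,0]):
    x=np.array([*ax,0.]);z=np.array([0,0,-1.]);y=np.cross(z,x); rr=Ro.from_matrix(np.c_[x,y,z]).as_rotvec()
    pos=[*(scr-30*x[:2]),320]; q=kin.inverse_kinematics(pos,rr); print(ax,q)
print(sensors.sense()["time_s"],sensors.sense()["qpos"])
save("c1",im)
E
```

```text
True [ 587.65731157 -233.02560357   48.59641656]
cup (array([ 582.8, -234. ,   31.3]), 125) 79.35610621704207
[1, 0] [ 2.44224246e-01 -3.69378176e-01  1.87071540e+00 -4.44089210e-16
  1.64025543e+00  1.81502057e+00]
[-1, 0] [ 2.16239990e-01 -2.26593176e-01  1.75700819e+00 -4.44089210e-16
  1.61117764e+00 -1.35455634e+00]
22.25 [-1.01590113 -0.56406283  2.46148197  1.25575723  0.94401032 -0.09311272]
```

```bash
python3 - <<'E'
from h import *
x=np.array([1,0,0.]);z=np.array([0,0,-1.]);y=np.cross(z,x); rr=Ro.from_matrix(np.c_[x,y,z]).as_rotvec()
arm.movep([scr[0]+70,scr[1],340],rr); arm.wait(.2)
im,P=cloud("wrist"); save("w1",im)
w=sel(P,*scr,40,112,145); print(len(w),w.mean(0),np.median(w[:,2])); 
print(cv2.minAreaRect(w[w[:,2]>np.median(w[:,2])-6][:,:2].astype(np.float32)))
u,S,V=np.linalg.svd(w[:,:2]-w[:,:2].mean(0),full_matrices=False); print(V[0],np.degrees(np.arctan2(V[0,1],V[0,0])))
print("bowl",circ(sel(P,*bowl,120,122,140)))
b=sel(P,*bowl,85,60,129); print("nuts",len(b),np.percentile(b[:,2],[5,50,95]))
print(spotter.find_in("wrist","screw_grip")[:2]); print(len(spotter.find_in("wrist","nut0_mid")),sensors.sense()["time_s"])
E
```

```text
654 [461.40381467 187.65314419 125.74120742] 126.98899118783922
((459.2155456542969, 187.72897338867188), (47.60197067260742, 10.524133682250977), 40.04612731933594)
[-0.76000118 -0.64992169] -139.4643019879613
bowl (array([618.9, 198.9,  91.4]), 4682)
nuts 28698 [65.93021693 67.72742484 93.29739182]
[{'xyz': [461.2, 183.5, 129.2], 'confidence': 0.79}]
0 24.2333
```

View pics/w1.png

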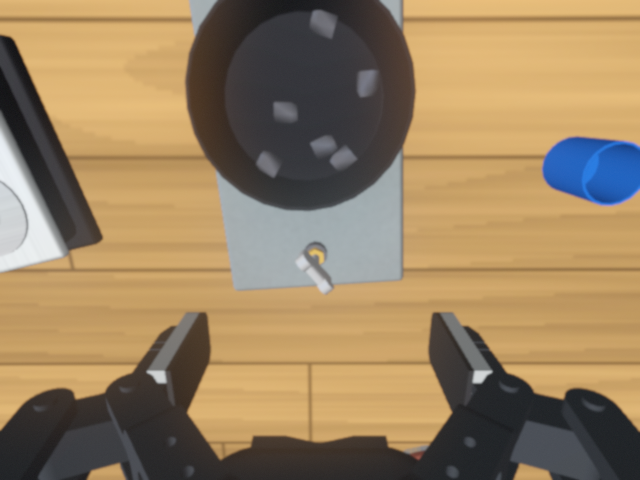

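All six nuts lie in the bowl (around (300,100)), and the screw wing at (315,272) is along about 42°. I'll take a second, half-turned view to average out the mount error.

```bash
cat >> h.py <<'E'
def down(yaw):
    x=np.array([np.cos(yaw),np.sin(yaw),0]);z=np.array([0,0,-1.]); return Ro.from_matrix(np.c_[x,np.cross(z,x),z]).as_rotvec()
def wing(P):
    w=sel(P,*scr,40,110,145); w=w[w[:,2]>np.percentile(w[:,2],90)-5]
    (c,s,a)=cv2.minAreaRect(w[:,:2].astype(np.float32)); v=np.linalg.svd(w[:,:2]-w[:,:2].mean(0),full_matrices=False)[2][0]
    return np.round(c,1),np.round(s,1),w[:,:2].mean(0).round(1),round(float(np.arctan2(v[1],v[0])%np.pi),3),len(w)
E
python3 - <<'E'
from h import *
for yaw,k in ((0,30),(np.pi,30)):
    arm.movep([scr[0]+k*np.cos(yaw),scr[1]+k*np.sin(yaw),260],down(yaw)); arm.wait(.2)
    im,P=cloud("wrist"); print(wing(P)); save(f"w_{k}_{int(yaw)}",im)
for a in (.74,.74-1.5): print(kin.inverse_kinematics([*scr,113],down(a)))
print(sensors.sense()["time_s"])
E
```

```text
(array([459.6, 188. ]), array([46.2, 10.5]), array([460.5, 188.3]), 0.7, 784)
(array([458.9, 188.1]), array([46.2, 10.5]), array([458. , 187.7]), 0.7, 793)
[ 2.29411526e-01 -1.37681362e-01  2.03243365e+00 -4.44089210e-16
  1.24684036e+00  1.06020785e+00]
[ 0.22941153 -0.13768136  2.03243365  0.          1.24684036  2.56020785]
27.8083
```

```bash
python3 - <<'E'
from h import *
c=np.array([459.2,188.0]); a=.70
arm.movep([*c,220],down(a)); f0=np.array(sensors.sense()["ft_force"])
print(arm.move_l([*c,113],vel=80,guard=6))
s=sensors.sense(); print(s["tcp_pos"],s["ft_force"],s["ft_torque"])
arm.grasp(40); arm.wait(.2)
s=sensors.sense(); print(s["finger_gap"],s["grip_force"],s["ft_force"],s["ft_torque"],s["tcp_pos"],s["time_s"])
E
```

```text
False
[459.66687911 188.12022992 113.68726996] [-0.2336093  -0.09667861  0.10093856] [ 0.01435035  0.03460907 -0.04567124]
0.10834554728478192 43.80691945552826 [ 3.06523778 -4.4641252  -0.9679462 ] [-0.55140629 -0.32865892  0.00833929] [459.81179849 187.29585185 113.17960815] 32.2583
```

```bash
python3 - <<'E'
from h import *
c=np.array([459.2,188.0]); a=.70
n=0
while a>.70-1.55:
    a-=.06; arm.movep([*c,113],down(a)); s=sensors.sense(); n+=1
    t=s["ft_torque"][2]; x=Ro.from_rotvec(s["ee_rot"]).as_matrix()[:,0]; ya=np.arctan2(x[1],x[0])
    print(round(a,2),round(ya,3),np.round(t,3),np.round(s["ft_force"],1),round(s["finger_gap"],3),round(s["time_s"],1))
    if abs(t)>.35 or s["time_s"]>50: break
E
```

```text
0.64 0.64 -0.086 [ 2.8 -3.7 -0.7] 0.106 32.5
0.58 0.58 -0.022 [ 3.1 -4.8 -0.6] 0.105 32.8
0.52 0.52 -0.023 [ 2.8 -3.5 -0.2] 0.11 33.0
0.46 0.46 -0.033 [ 3.5 -4.1 -0.4] 0.111 33.3
0.4 0.4 -0.045 [ 3.6 -4.8 -0.5] 0.111 33.5
0.34 0.34 -0.077 [ 3.2 -5.3 -1.3] 0.11 33.8
0.28 0.28 -0.082 [ 2.8 -4.2  0. ] 0.109 34.0
0.22 0.22 -0.068 [ 2.6 -4.8 -0.9] 0.109 34.3
0.16 0.16 -0.06 [ 2.7 -4.6 -0. ] 0.112 34.5
0.1 0.1 -0.092 [ 2.5 -4.8 -0.4] 0.111 34.8
0.04 0.042 0.787 [ 4.2 -4.9 -0.5] 0.108 35.0
```

The torque jumped to 0.79 N m at yaw of about 0.06 with no added side force, so the screw is seated. Now I'll back it off 1.57 rad and check.

```bash
python3 - <<'E'
from h import *
c=np.array([459.2,188.0])
arm.movep([*c,113],down(.03)); arm.wait(.2); print(sensors.sense()["ft_torque"])
for a in np.linspace(.07,.065+1.57,12):
    arm.movep([*c,113],down(a)); s=sensors.sense(); print(round(a,2),np.round(s["ft_torque"][2],3),round(s["finger_gap"],3))
arm.wait(.3); s=sensors.sense(); print(s["grip_force"],s["ft_force"],s["qd"],s["time_s"],s["qpos"])
im,P=cloud("top"); print("cup",circ(sel(P,583,-233,60,66,85)))
im,P=cloud("side"); print("cup",circ(sel(P,583,-233,60,66,85))); save("end",cv2.resize(im[150:350,230:430],None,fx=3,fy=3))
E
```

```text
[-0.66505399 -0.5012343   0.99023201]
0.07 0.098 0.112
0.21 0.031 0.11
0.35 0.029 0.109
0.5 0.109 0.11
0.64 0.065 0.11
0.78 0.109 0.108
0.92 0.069 0.108
1.07 0.008 0.109
1.21 0.026 0.107
1.35 0.043 0.111
1.49 0.087 0.109
1.64 0.047 0.11
43.878235816955566 [ 2.29337838 -4.57781553  0.03010896] [-1.07163380e-03 -7.79445017e-05  1.94002157e-04 -1.35276029e-03
 -1.85579321e-03  1.03276423e-03] 38.9417 [ 2.37853252e-01 -1.34078702e-01  2.02889045e+00 -1.75376401e-03
  1.24630817e+00  1.75797200e-01]
cup (array([ 584.3, -232.9,   31.2]), 104)
cup (array([ 582.6, -234.8,   31.4]), 132)
```

View pics/end.png

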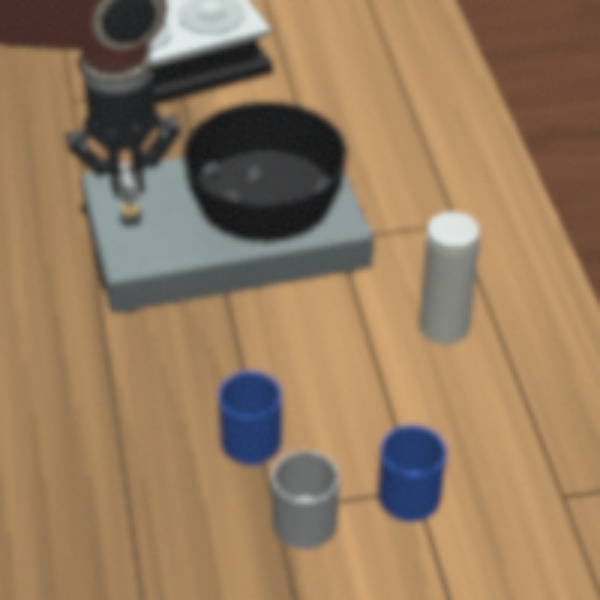

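The cup stands upright at (305,500), the nuts are in the bowl around (250,180), and the gripper holds the wing at (127,180).

```bash
python3 -c "
from bench import job_done; print(job_done())"
```

```text
the job is handed in; nothing more can be done
None
```

The job is handed in, though no verdict came back: all six nuts are in the bowl, the cup stands upright where it started, and the screw was seated, backed off about 1.57 rad and is still gripped at about 44 N.

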